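Sort the laundry counter's odds and ends

TASK

Clear the odds and ends off the laundry counter into their containers: lay the two clothes pegs flat on the floor of the shallow oblong tray, not on top of one another, stand the two dosing caps mouth up on the floor of the round tub, and put the scrubbing brush bristles down, flat in the deep, nearly square box. Leave the glass jar and the little carton standing where they are.

Things in the scene. Friction and masses are not known exactly. Their poses are not given: they have to be found in the camera images.
- peg_a: a wooden spring clothes peg lying on its side: 76 mm long (its x axis), 20 mm wide over both legs (y), 12 mm thick (z); about 15 g; origin at its centre, 6 mm above what it lies on. Grip it across its 20 mm width. One of two alike
- peg_b: a wooden spring clothes peg lying on its side: 76 mm long (its x axis), 20 mm wide over both legs (y), 12 mm thick (z); about 15 g; origin at its centre, 6 mm above what it lies on. Grip it across its 20 mm width. The other of two alike
- cap_a: a white plastic dosing cap, a small cup standing mouth up: 45 mm diameter at the foot, 47 mm at the rim, 36 mm high, wall 3 mm, about 20 g; origin at the centre of its underside, z up. One of two alike
- cap_b: a white plastic dosing cap, a small cup standing mouth up: 45 mm diameter at the foot, 47 mm at the rim, 36 mm high, wall 3 mm, about 20 g; origin at the centre of its underside, z up. The other of two alike
- brush: a small wooden scrubbing brush lying bristles down: wooden back with rounded ends 90 mm long (x), 36 mm wide (y), its sides from 14 to 31 mm above the origin; stiff black bristles below; 31 mm high in all, about 70 g; origin at the centre of its underside (bristle tips), z up. Grip it by the wooden back, across its 36 mm width
- peg_tray: the shallow oblong grey plastic tray, fixed to the counter: outside 116 mm (x) by 160 mm (y), 24 mm high, walls and floor 4 mm thick, no lid or dividers; origin at the centre of its underside, on the counter. Room for two pegs side by side
- cap_tub: the round grey plastic tub, fixed to the counter: outside diameter 158 mm at the foot and 164 mm at the rim, 34 mm high, wall and floor 4 mm thick; origin at the centre of its underside, on the counter
- brush_box: the deep, nearly square grey plastic box, fixed to the counter: outside 122 mm (x) by 118 mm (y), 60 mm high, walls and floor 4 mm thick; origin at the centre of its underside, on the counter
- jar: an amber glass jar with a metal lid, 52 mm diameter, 75 mm high; origin at the centre of its underside. Not part of the job: it stands among the things and is to be left where it is
- carton: a small upright cardboard carton, 40 mm (x) by 56 mm (y), 62 mm high; origin at the centre of its underside. Not part of the job: it stands among the things and is to be left where it is

How it is judged:
By the outcome, as a careful person would: the job done as asked, in the order asked, and still so for the second after the job is handed in, with the robot touching nothing.
It also fails if it takes over 128 s, if anything falls off the work surface, if the arm or the gripper's body presses on something with over 40 N, if the wrist force passes 120 N, or if a joint passes its speed limit or range.

ROBOT

A 6-joint arm with a two-finger parallel gripper is mounted at the origin on the work surface. World frame = base frame: x ahead of the robot, y to its left, z up, the work surface at z = 0. Lengths are in m, angles in rad, forces in N, time in s.
With the tool pointing down it reaches from about 0.325 to 0.775 m from the base axis. Payload 5.5 kg.
Tool frame: the origin (TCP) lies midway between the tips of the shut fingers; the grasp point (between the pads) lies 19 mm behind it; z points along the fingers, y is the line along which they close (so a half turn about z gives the same grasp; the last joint's range is limited). The gripper opens to 85 mm and grips with 20 to 120 N. Pads are 22 mm wide; open, the fingers measure 114 mm over their backs; the gripper's body (76 mm by 85 mm) begins 54 mm behind the grasp point. The pads swing forward as they close: fully open they stand 13 mm farther back than shut.
Start: joints at [1.07, 0.091, 1.231, -0, 1.82, -0.057], TCP at [0.258, 0.542, 0.231] pointing down, gripper open.
Joint ranges: [-2.87, 2.87], [-0.86, 2.18], [0.17, 2.46], [-1.51, 4.65], [0.06, 2.69], [-2.65, 2.65]. Speed limits (rad/s): [2.57, 2.57, 3.01, 3.14, 3.14, 3.14].

INTERFACE

Orientations are given as a unit quaternion [w, x, y, z].
In Python, from plant import monitor, get_image, camera_info, job_done, models gives the robot as it stands.
- The arm moves only by the shell command python3 -m creep 'ROWS' [OPENING] [FORCE]. ROWS is JSON, a list that holds one entry, the list of rows, each a list of 6 numbers: the shift along the tool's x, y, z in mm, then the turn, a rotation vector about the tool's x, y, z in degrees. In form: [[[tx, ty, tz, rx, ry, rz], ...]]. A call has 1 to 12 rows; each row is the pose to reach, as a shift and turn from the pose commanded when the call began, along the tool's axes at that moment; what a row does not reach only later rows make up. A row lasts 1/12 s, in which the tool goes at most 41.7 mm and 7.16 degrees, less where a joint would pass 70% of its speed; a pose out of reach is approached as far as the arm can. A call with a gripper value outside its range is refused whole. OPENING is the finger opening in mm, from 0 to 85.4, set as the call begins (- or left out, the last holds). The fingers move at their own pace and stop on an object; FORCE is the grip in N (left out, the last holds). Time passes only in rows, so rows that repeat a pose let the fingers close. It gives the time, the measured TCP pose, the force, the opening and the grip force at its end, in the units of the state.
- monitor.read_state(): the state, without advancing time (a new reading comes with each control period).
- get_image(name): name is "side" or "top" or "wrist"; returns the picture (384x512x3 uint8, red, green, blue); there is no depth.
- camera_info(name): a dict with "camera_matrix" (3x3 intrinsics, pixels), "R" (3x3) and "t" (3): a world point X has camera coordinates R X + t. Camera axes: x right, y down, z forward; pixel columns grow to the right and rows downward; lengths in m; the calibration is good to about 2 mm. A picture is of the moment at which its call begins: read the wrist's pose just before it. camera_info takes no time and is no camera call; for the wrist camera it gives the pose at the moment of the call.
- job_done(): hands the job in; it is judged then, once.
Trained networks look in the newest picture that a camera, given by its name, has taken for a name from the list of things; names that differ only in an ending like _2 or _b are one class to them, and where a whole thing is asked for, a point or a joint stands for the part that bears it (a point fixed in the world has none). Each returns a list of dicts, best first, with "confidence" (0 to 1); they miss things now and then, are a little off and sometimes report something else, mostly with a low value. They report only what shows in the picture. A call takes as long as a camera call.
- models.find_in(target, camera): "location" ([x, y, z] in m, in world coordinates, good to about 4 mm: the middle of the surface that is visible of it).
- models.trace(target, camera): "mask" (384x512 bool, what is visible of it).
- models.spot_point(target, camera): "location" ([x, y, z] in m, in world coordinates, good to about 4 mm: a listed point, or the origin of a listed thing).
The state is a dict: "t": time; "joints": joint angles; "qd": joint speeds; "effort": joint torques, N m; "position": TCP position; "eef_rot": TCP orientation; "wrist_force": force on the tool from outside, world axes, zero at the start; "ft_torque": the same for the moment, N m; "gripper_width": opening from 0.0 (shut) to 1.0 (fully open); "grip_force": force on a finger pad.
Only numpy, scipy, OpenCV 4.12 (cv2) and the standard library are available. Lean on these libraries where they do the work, as an engineer would, in place of code of your own. Each camera call takes 0.05 s, during which the arm holds its last target. There are 200 camera calls.

## Working session

There is one attempt and no reset: what is moved stays moved. The work goes in short steps, Python scripts to look and compute and a shell command to move; the robot and the scene stay as the last step left them, time stands still between calls to the robot, and variables do not carry over. Pictures are saved under pics/ and viewed, at most 14 in all, crops included, and the job is handed in when it is done.

```bash
ls; mkdir -p pics
python3 - <<'E'
from plant import *
import cv2
s=monitor.read_state();print(s)
for n in("top","side"):
    im=get_image(n);cv2.imwrite(f"pics/{n}0.png",im[:,:,::-1])
    for k in["peg_a","cap_a","brush","peg_tray","cap_tub","brush_box","jar","carton"]:
        try:
            for r in models.spot_point(k,n)[:3]:print(n,k,[round(float(v),3) for v in r["location"]],round(r["confidence"],2))
        except Exception as e:print(k,e)
E
```

```text
pics
{'t': 0.0, 'joints': array([ 1.07030086e+00,  9.18651924e-02,  1.23190031e+00,  6.92551972e-06,
        1.81983557e+00, -5.67036177e-02]), 'qd': array([ 0.00120753, -0.00144693, -0.00064856,  0.00098292, -0.00175228,
        0.00102957]), 'effort': array([ 2.79934584e-04, -4.58736813e+01, -4.18019915e+01, -8.16568172e-05,
        1.18414866e-02,  9.12078860e-06]), 'position': array([0.2574782 , 0.54161487, 0.23013896]), 'eef_rot': array([-2.79394448e-04,  2.20078518e-01,  9.75481644e-01, -9.64565487e-04]), 'wrist_force': array([ 0.05974167, -0.46628846,  0.27243024]), 'ft_torque': array([ 0.02668708, -0.05688132,  0.04838062]), 'grip_force': 0.0, 'gripper_width': 0.997007218199777}
top peg_a [0.442, 0.128, 0.004] 0.83
top peg_a [0.455, 0.014, 0.009] 0.67
top cap_a [0.444, -0.165, -0.002] 0.59
top cap_a [0.355, -0.274, 0.0] 0.58
top brush [0.336, 0.263, -0.002] 0.74
top peg_tray [0.534, 0.347, 0.002] 0.84
top cap_tub [0.62, 0.017, -0.003] 0.79
top cap_tub [0.35, -0.273, 0.001] 0.18
top brush_box [0.519, -0.37, -0.001] 0.81
top jar [0.655, 0.173, 0.003] 0.95
top carton [0.647, -0.185, 0.002] 0.77
top carton [0.444, -0.167, 0.002] 0.37
top carton [0.619, 0.018, -0.003] 0.36
side peg_a [0.446, 0.127, 0.007] 0.53
side peg_a [0.461, 0.016, 0.004] 0.47
side cap_a [0.439, -0.167, -0.003] 0.82
side cap_a [0.35, -0.272, 0.001] 0.56
side brush [0.335, 0.263, -0.004] 0.8
side peg_tray [0.529, 0.341, 0.003] 0.88
side brush_box [0.535, 0.343, 0.003] 0.74
side brush_box [0.519, -0.363, 0.002] 0.62
side jar [0.652, 0.173, 0.001] 0.85
side carton [0.645, -0.182, 0.003] 0.64
side carton [0.613, 0.014, 0.002] 0.59
```

```bash
cat > h.py <<'E'
from plant import *
import cv2,numpy as np
from scipy.spatial.transform import Rotation as Ro
def pix(c,uv,z):
    "pixels -> world points on plane z"
    K=np.array(c["camera_matrix"]);R=np.array(c["R"]);t=np.array(c["t"])
    o=-R.T@t
    d=(R.T@np.linalg.inv(K)@np.c_[uv,np.ones(len(uv))].T).T
    return (o+d*((z-o[2])/d[:,2])[:,None])[:,:2]
def rect(name,cam,z,n=2):
    c=camera_info(cam);out=[]
    for r in models.trace(name,cam)[:n]:
        m=np.array(r["mask"]);v,u=np.nonzero(m)
        if len(u)<20: continue
        p=pix(c,np.c_[u,v].astype(float),z)
        ce,sz,a=cv2.minAreaRect((p*1000).astype(np.float32))
        if sz[0]<sz[1]: a+=90;sz=sz[::-1]
        out.append((np.round(ce),np.round(sz),round((a+90)%180-90,1),round(r["confidence"],2)))
    return out
def pose():
    s=monitor.read_state();q=s["eef_rot"]
    return np.array(s["position"]),Ro.from_quat([q[1],q[2],q[3],q[0]]),s
def go(x,y,z,yaw,rel=None):
    """rows from the present pose to TCP (m) pointing down, tool y axis (closing line) at yaw deg (mod 180)"""
    p,R,s=pose();best=None
    for k in(0,180):
        a=np.radians(yaw+k);Y=np.array([np.cos(a),np.sin(a),0]);Z=np.array([0,0,-1.]);X=np.cross(Y,Z)
        T=Ro.from_matrix(np.c_[X,Y,Z]);rv=(R.inv()*T).as_rotvec(degrees=True)
        if best is None or np.linalg.norm(rv)<np.linalg.norm(best):best=rv
    sh=R.inv().apply(np.array([x,y,z])-p)*1000
    print("go",np.round(sh,1),np.round(best,1),"rows",round(max(np.linalg.norm(sh)/41.7,np.linalg.norm(best)/7.16),1))
    return sh,best
E
python3 - <<'E'
from h import *
get_image("top")
for k,z in(("peg_a",.012),("cap_a",.036),("brush",.031),("peg_tray",.024),("cap_tub",.034),("brush_box",.06),("carton",.062)):print(k,rect(k,"top",z))
c=camera_info("top");print(-np.array(c["R"]).T@c["t"])
go(.336,.263,.1,0)
E
```

```text
peg_a [(array([439., 128.]), array([75., 21.]), -9.3, 0.69), (array([ 649., -187.]), array([66., 63.]), 85.3, 0.5)]
cap_a [(array([ 440., -162.]), array([50., 44.]), -44.8, 0.79), (array([ 349., -265.]), array([50., 43.]), -89.0, 0.69)]
brush [(array([334., 259.]), array([91., 46.]), -16.0, 0.57)]
peg_tray [(array([528., 342.]), array([171., 119.]), 73.2, 0.9), (array([ 441., -163.]), array([49., 47.]), -44.8, 0.49)]
cap_tub [(array([612.,  17.]), array([163., 163.]), 49.9, 0.73)]
brush_box []
carton [(array([ 633., -177.]), array([61., 58.]), 83.4, 0.87)]
[ 0.34789939 -0.0063538   1.02869139]
go [-190.5 -218.2  131.3] [ 0.  -0.  64.6] rows 9.0
```

View pics/top0.png

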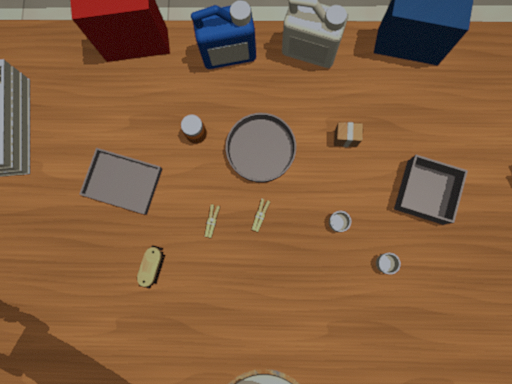

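View pics/side0.png

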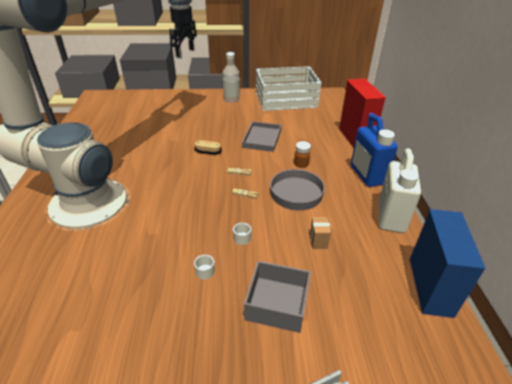

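Run:
```python
from h import *
go(.41,.09,.20,78)
```

```text
go [-331.6 -342.7   31.3] [  0.    0.  -13.4] rows 11.5
```

```bash
python3 -m creep '[[[-30,-31,3,0,0,-1],[-60,-62,6,0,0,-3],[-90,-93,9,0,0,-5],[-120,-124,12,0,0,-7],[-150,-155,15,0,0,-9],[-180,-186,18,0,0,-11],[-210,-217,21,0,0,-13],[-240,-248,24,0,0,-13],[-265,-275,27,0,0,-13],[-290,-300,30,0,0,-13],[-315,-325,31,0,0,-13],[-331,-343,31,0,0,-13]]]' 85 && python3 -m creep '[[[0,0,0,0,0,0],[0,0,0,0,0,0],[0,0,0,0,0,0]]]'
python3 - <<'E'
from h import *
im=get_image("wrist");cv2.imwrite("pics/w1.png",im[:,:,::-1])
for r in models.spot_point("peg_a","wrist")[:3]:print(np.round(r["location"],3),r["confidence"])
for r in rect("peg_a","wrist",.009,3):print(r)
E
```

```text
t: 2.3
position: [0.4097, 0.0869, 0.2]
eef_rot: [0.0, 0.109, 0.994, -0.0]
wrist_force: [-0.2, 0.3, 0.8]
gripper_width: 0.99
grip_force: 0.0
t: 2.55
position: [0.4092, 0.0904, 0.2004]
eef_rot: [0.0, 0.108, 0.994, 0.0]
wrist_force: [-0.3, 0.1, 0.2]
gripper_width: 0.996
grip_force: 0.0
[0.445 0.133 0.006] 0.69
[0.457 0.013 0.002] 0.68
(array([442., 130.]), array([77., 21.]), -11.6, 0.97)
```

View pics/w1.png

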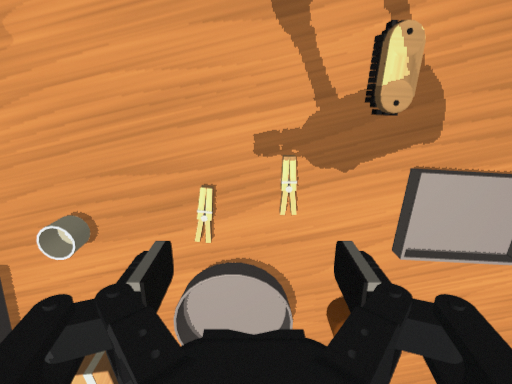

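Run:
```python
from h import *
c=camera_info("wrist")
p=pix(c,np.array([[208,187.],[203.5,242],[289,157],[288.5,215]]),.009);print(p)
for i in(0,2):
  d=p[i]-p[i+1];print(p[i:i+2].mean(0),np.degrees(np.arctan2(d[1],d[0])),np.hypot(*d))
go(.442,.130,.003,78.4)
```

```text
[[0.42215532 0.03123914]
 [0.49493234 0.00538083]
 [0.40637111 0.13660167]
 [0.48079572 0.12269865]]
[0.45854383 0.01830998] 160.43942814243698 0.0772343589565291
[0.44358341 0.12965016] 169.41872181453473 0.07571206593624309
go [-23.9  45.  197.4] [ 0.   0.  -0.7] rows 4.9
```

```bash
python3 -m creep '[[[-25,45,30,0,0,-1],[-25,45,65,0,0,-1],[-25,45,100,0,0,-1],[-25,45,130,0,0,-1],[-25,45,155,0,0,-1],[-25,45,175,0,0,-1],[-25,45,187,0,0,-1],[-25,45,194,0,0,-1],[-25,45,196,0,0,-1],[-25,45,196,0,0,-1]]]' 45
python3 - <<'E'
from h import *
im=get_image("wrist");cv2.imwrite("pics/w2.png",im[:,:,::-1])
for r in rect("peg_a","wrist",.012,3):print(r)
E
```

```text
t: 3.53
position: [0.4437, 0.1289, 0.0049]
eef_rot: [0.0, 0.099, 0.995, 0.0]
wrist_force: [-0.0, 0.0, -0.3]
gripper_width: 0.527
grip_force: 0.0
(array([446.,  23.]), array([63., 25.]), -23.9, 0.71)
(array([442., 129.]), array([79., 21.]), -11.5, 0.64)
```

View pics/w2.png

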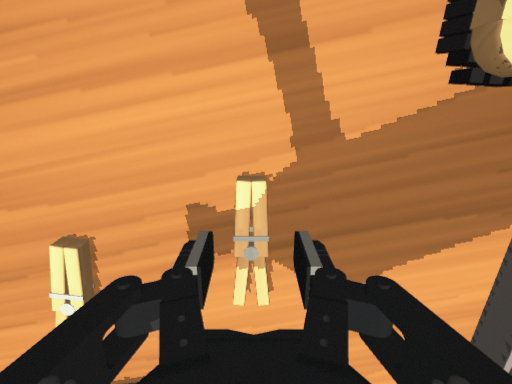

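Peg A lies centred between the fingers (250,250), peg B is at left (68,290). Close with a modest force, then lift.

```bash
python3 -m creep '[[[0,0,1,0,0,0],[0,0,1,0,0,0],[0,0,1,0,0,0],[0,0,1,0,0,0],[0,0,1,0,0,0],[0,0,1,0,0,0],[0,0,1,0,0,0],[0,0,1,0,0,0]]]' 5 30 && python3 -m creep '[[[0,0,-20,0,0,0],[0,0,-45,0,0,0],[0,0,-75,0,0,0],[0,0,-95,0,0,0],[0,0,-105,0,0,0],[0,0,-105,0,0,0]]]'
python3 - <<'E'
from h import *
get_image("top")
for r in rect("peg_tray","top",.024,1):print(r)
for r in models.spot_point("peg_tray","top")[:1]:print(r)
get_image("wrist")
for r in models.spot_point("peg_tray","wrist")[:1]:print(r)
c=np.array([.531,.343]);y=np.radians(73);u=np.array([np.cos(y),np.sin(y)])
for s in(.03,-.03):
  t=c+s*u;go(*t,.11,73)
E
```

```text
t: 4.3
position: [0.4442, 0.1287, 0.0044]
eef_rot: [0.001, 0.1, 0.995, 0.0]
wrist_force: [0.1, -0.7, 6.3]
gripper_width: 0.221
grip_force: 30.7
t: 4.8
position: [0.4446, 0.1288, 0.1107]
eef_rot: [0.002, 0.1, 0.995, 0.001]
wrist_force: [-0.6, -0.6, -0.7]
gripper_width: 0.221
grip_force: 30.0
(array([538., 374.]), array([119., 106.]), -16.7, 0.94)
{'location': [0.5353, 0.3438, 0.0038], 'confidence': 0.97}
{'location': [0.5333, 0.3433, 0.0032], 'confidence': 0.67}
go [-47.2 257.8  -4.5] [-0.1 -0.2  5.6] rows 6.3
go [-41.4 198.1  -4.3] [-0.1 -0.2  5.6] rows 4.9
```

```bash
python3 -m creep '[[[-5,25,0,0,0,1],[-10,60,0,0,0,2],[-17,95,0,0,0,4],[-24,130,0,0,0,5],[-31,165,0,0,0,6],[-37,195,0,0,0,6],[-43,225,0,0,0,6],[-47,245,0,0,0,6],[-49,256,0,0,0,6],[-49,258,0,0,0,6],[-49,258,0,0,0,6],[-49,258,0,0,0,6]]]'
python3 - <<'E'
from h import *
im=get_image("wrist");cv2.imwrite("pics/w3.png",im[:,:,::-1])
for r in models.spot_point("peg_tray","wrist")[:1]:print(r)
print(rect("peg_tray","wrist",.01,1))
go(.542,.372,.010,73)
E
```

```text
t: 6.05
position: [0.5421, 0.3709, 0.1072]
eef_rot: [-0.001, 0.152, 0.988, -0.001]
wrist_force: [-0.2, 0.1, 0.6]
gripper_width: 0.221
grip_force: 30.0
{'location': [0.5314, 0.3445, 0.0028], 'confidence': 0.71}
[(array([536., 340.]), array([171., 126.]), 74.2, 0.79)]
go [ 0.8  1.  98.3] [-0.   0.  -0.5] rows 2.4
```

View pics/w3.png

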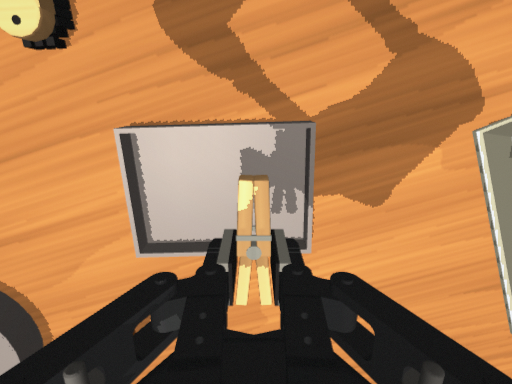

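```bash
python3 -m creep '[[[0,0,20,0,0,0],[0,0,45,0,0,0],[0,0,65,0,0,0],[0,0,80,0,0,0],[0,0,90,0,0,0],[0,0,94,0,0,0],[0,0,97,0,0,0],[0,0,97,0,0,0],[0,0,97,0,0,0]]]' && python3 -m creep '[[[0,0,0,0,0,0],[0,0,0,0,0,0],[0,0,0,0,0,0],[0,0,0,0,0,0]]]' 38 && python3 -m creep '[[[0,0,-15,0,0,0],[0,0,-40,0,0,0],[0,0,-70,0,0,0],[0,0,-95,0,0,0],[0,0,-105,0,0,0],[0,0,-105,0,0,0]]]'
python3 - <<'E'
from h import *
im=get_image("wrist");cv2.imwrite("pics/w4.png",im[:,:,::-1])
for r in rect("peg_a","wrist",.012,3):print(r)
go(.458,.016,.11,70.4)
E
```

```text
t: 6.95
position: [0.5431, 0.372, 0.0126]
eef_rot: [0.001, 0.152, 0.988, 0.001]
wrist_force: [-0.7, 0.5, 0.1]
gripper_width: 0.223
grip_force: 30.0
t: 7.28
position: [0.5427, 0.3719, 0.0118]
eef_rot: [0.0, 0.151, 0.988, 0.0]
wrist_force: [0.0, 0.1, -0.8]
gripper_width: 0.447
grip_force: 0.0
t: 7.78
position: [0.544, 0.3727, 0.1205]
eef_rot: [0.003, 0.151, 0.988, 0.002]
wrist_force: [-0.1, 0.1, 0.2]
gripper_width: 0.447
grip_force: 0.0
(array([541., 373.]), array([78., 20.]), -17.4, 0.64)
(array([654., 182.]), array([17.,  3.]), -57.3, 0.35)
go [ -26.  -364.6    5.4] [-0.  -0.   2.2] rows 8.8
```

View pics/w4.png

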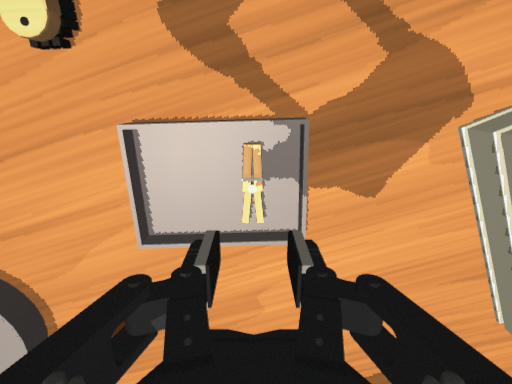

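Peg A lies flat in the tray (253,182). Next is peg B.

```bash
python3 -m creep '[[[-2,-25,0,0,0,1],[-4,-60,0,0,0,1],[-6,-95,0,0,0,2],[-9,-132,0,0,0,2],[-12,-170,0,0,0,2],[-14,-207,0,0,0,2],[-17,-245,0,0,0,2],[-20,-280,0,0,0,2],[-22,-312,0,0,0,2],[-24,-340,0,0,0,2],[-26,-360,0,0,0,2],[-26,-365,0,0,0,2]]]' 45 && python3 -m creep '[[[0,0,10,0,0,0],[0,0,10,0,0,0],[0,0,10,0,0,0],[0,0,10,0,0,0]]]'
python3 - <<'E'
from h import *
get_image("wrist")
for r in rect("peg_a","wrist",.012,3):print(r)
for r in models.spot_point("peg_a","wrist")[:2]:print(r)
go(.458,.016,.004,70.4)
E
```

```text
t: 8.88
position: [0.4563, 0.0131, 0.1135]
eef_rot: [-0.002, 0.17, 0.985, -0.001]
wrist_force: [-0.4, -0.2, 0.3]
gripper_width: 0.528
grip_force: 0.0
t: 9.22
position: [0.4578, 0.0168, 0.1053]
eef_rot: [-0.001, 0.168, 0.986, 0.0]
wrist_force: [0.5, 0.4, -0.1]
gripper_width: 0.528
grip_force: 0.0
(array([457.,  16.]), array([77., 20.]), -19.3, 0.6)
{'location': [0.4592, 0.0101, 0.0031], 'confidence': 0.69}
go [  0.   -0.5 102.3] [ 0.  -0.   0.2] rows 2.5
```

```bash
python3 -m creep '[[[0,0,20,0,0,0],[0,0,45,0,0,0],[0,0,70,0,0,0],[0,0,86,0,0,0],[0,0,95,0,0,0],[0,0,100,0,0,0],[0,0,101,0,0,0],[0,0,101,0,0,0]]]' && python3 -m creep '[[[0,0,0,0,0,0],[0,0,0,0,0,0],[0,0,0,0,0,0],[0,0,0,0,0,0],[0,0,0,0,0,0],[0,0,0,0,0,0],[0,0,0,0,0,0]]]' 5 30 && python3 -m creep '[[[0,0,-20,0,0,0],[0,0,-45,0,0,0],[0,0,-75,0,0,0],[0,0,-95,0,0,0],[0,0,-105,0,0,0],[0,0,-105,0,0,0]]]'
python3 - <<'E'
from h import *
go(.533-.035*.292,.3435-.035*.956,.11,73)
E
```

```text
t: 10.03
position: [0.4586, 0.0158, 0.0061]
eef_rot: [0.001, 0.169, 0.986, 0.0]
wrist_force: [1.0, 0.7, 0.6]
gripper_width: 0.531
grip_force: 0.0
t: 10.62
position: [0.459, 0.0157, 0.0067]
eef_rot: [0.001, 0.169, 0.986, 0.0]
wrist_force: [-0.8, 0.0, 5.0]
gripper_width: 0.215
grip_force: 30.8
t: 11.12
position: [0.4593, 0.0156, 0.1129]
eef_rot: [0.002, 0.169, 0.986, 0.0]
wrist_force: [0.7, -0.3, 0.3]
gripper_width: 0.222
grip_force: 30.2
go [ 38.1 298.8   3.2] [ 0.1  0.3 -2.4] rows 7.2
```

```bash
python3 -m creep '[[[3,25,0,0,0,-1],[7,55,0,0,0,-1],[11,90,0,0,0,-2],[16,125,0,0,0,-2],[20,160,0,0,0,-2],[24,190,0,0,0,-2],[28,220,0,0,0,-2],[32,250,0,0,0,-2],[35,275,0,0,0,-2],[38,292,0,0,0,-2],[38,299,0,0,0,-2],[38,299,0,0,0,-2]]]' && python3 -m creep '[[[0,0,0,0,0,0],[0,0,0,0,0,0],[0,0,0,0,0,0]]]'
python3 - <<'E'
from h import *
go(.533-.035*.292,.3435-.035*.956,.0115,73)
E
```

```text
t: 12.12
position: [0.5209, 0.311, 0.1078]
eef_rot: [-0.001, 0.151, 0.989, -0.001]
wrist_force: [0.1, 0.7, 0.0]
gripper_width: 0.221
grip_force: 30.2
t: 12.37
position: [0.5217, 0.3091, 0.1101]
eef_rot: [-0.0, 0.152, 0.988, -0.0]
wrist_force: [-0.2, -0.0, -0.2]
gripper_width: 0.22
grip_force: 30.2
go [-0.8  1.3 98.6] [-0.  -0.  -0.5] rows 2.4
```

```bash
python3 -m creep '[[[0,0,20,0,0,0],[0,1,45,0,0,0],[0,1,65,0,0,0],[0,1,80,0,0,0],[0,1,90,0,0,0],[0,1,95,0,0,0],[0,1,98,0,0,0],[0,1,98,0,0,0],[0,1,98,0,0,0]]]' && python3 -m creep '[[[0,0,0,0,0,0],[0,0,0,0,0,0],[0,0,0,0,0,0],[0,0,0,0,0,0]]]' 38 && python3 -m creep '[[[0,0,-15,0,0,0],[0,0,-40,0,0,0],[0,0,-70,0,0,0],[0,0,-100,0,0,0],[0,0,-120,0,0,0],[0,0,-125,0,0,0]]]'
python3 - <<'E'
from h import *
im=get_image("wrist");cv2.imwrite("pics/w5.png",im[:,:,::-1])
for r in rect("peg_a","wrist",.014,3):print(r)
go(.37,-.13,.18,78)
E
```

```text
t: 13.12
position: [0.5226, 0.3114, 0.0135]
eef_rot: [0.001, 0.152, 0.988, 0.001]
wrist_force: [-0.8, -0.2, 1.0]
gripper_width: 0.221
grip_force: 30.2
t: 13.45
position: [0.5222, 0.3114, 0.0128]
eef_rot: [0.0, 0.151, 0.988, 0.0]
wrist_force: [-0.5, -0.4, -0.4]
gripper_width: 0.449
grip_force: 0.0
t: 13.95
position: [0.5236, 0.3122, 0.1429]
eef_rot: [0.003, 0.151, 0.988, 0.002]
wrist_force: [0.8, -0.2, 1.2]
gripper_width: 0.445
grip_force: 0.0
(array([540., 373.]), array([76., 21.]), -17.6, 0.92)
(array([520., 312.]), array([78., 20.]), -16.9, 0.85)
go [  13.3 -467.   -42.2] [ 0.1  0.1 -5.4] rows 11.2
```

View pics/w5.png

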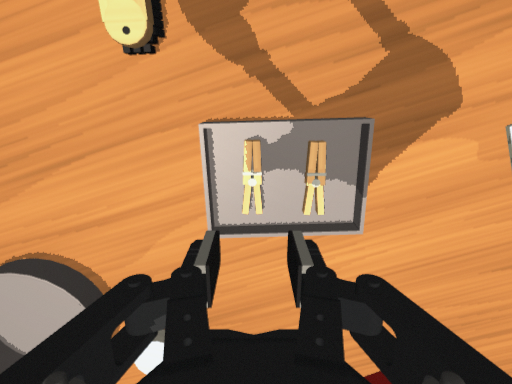

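```bash
python3 -m creep '[[[1,-25,-10,0,0,-1],[2,-60,-20,0,0,-2],[3,-100,-30,0,0,-3],[4,-140,-40,0,0,-4],[5,-181,-42,0,0,-5],[6,-222,-42,0,0,-5],[7,-263,-42,0,0,-5],[8,-304,-42,0,0,-5],[10,-345,-42,0,0,-5],[11,-386,-42,0,0,-5],[12,-425,-42,0,0,-5],[13,-455,-42,0,0,-5]]]' 70 && python3 -m creep '[[[0,-12,0,0,0,0],[0,-12,0,0,0,0],[0,-12,0,0,0,0],[0,-12,0,0,0,0]]]'
python3 - <<'E'
from h import *
im=get_image("wrist");cv2.imwrite("pics/w6.png",im[:,:,::-1])
for n in("cap_a","cap_tub","brush_box"):
  for r in models.spot_point(n,"wrist")[:2]:print(n,r)
  for r in rect(n,"wrist",.036,2):print(r)
go(.444,-.166,.1,78)
E
```

```text
t: 15.05
position: [0.3713, -0.1209, 0.1768]
eef_rot: [-0.002, 0.109, 0.994, 0.0]
wrist_force: [1.6, -0.8, 0.0]
gripper_width: 0.823
grip_force: 0.0
t: 15.38
position: [0.3706, -0.1299, 0.178]
eef_rot: [-0.001, 0.108, 0.994, 0.001]
wrist_force: [-0.7, 0.2, 0.2]
gripper_width: 0.814
grip_force: 0.0
cap_a {'location': [0.4457, -0.1634, 0.0001], 'confidence': 0.75}
(array([ 350., -264.]), array([60., 47.]), -64.7, 0.73)
(array([ 439., -163.]), array([59., 46.]), -12.3, 0.55)
(array([606.,  36.]), array([182., 124.]), -5.6, 0.67)
(array([ 519., -383.]), array([185., 139.]), -19.5, 0.84)
go [-79.1 -19.4  79.3] [ 0.   0.  -0.4] rows 2.7
```

View pics/w6.png

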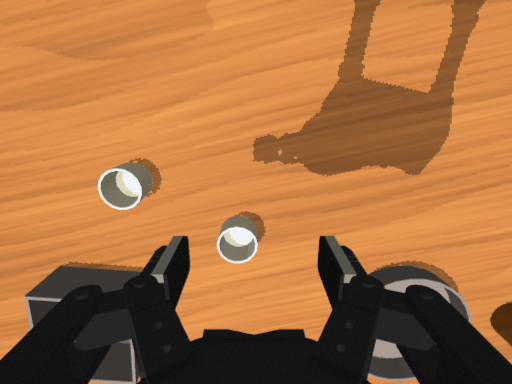

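Both caps stand mouth up, rims centred at about (237,244) and (121,188).

Run:
```python
from h import *
c=camera_info("wrist")
p=pix(c,np.array([[237.3,244.5],[121.5,188],[217,243],[258,243],[99,188],[145,188]]),.036);print(np.round(p,4))
go(*p[0],.026,80)
```

```text
[[ 0.4447 -0.1642]
 [ 0.3524 -0.2695]
 [ 0.4379 -0.1864]
 [ 0.4479 -0.1407]
 [ 0.3472 -0.293 ]
 [ 0.3577 -0.245 ]]
go [-79.4 -17.5 153.3] [ 0.   0.  -2.4] rows 4.2
```

```bash
python3 -m creep '[[[-25,-5,5,0,0,-1],[-60,-12,15,0,0,-2],[-79,-18,30,0,0,-2],[-79,-18,60,0,0,-2],[-79,-18,95,0,0,-2],[-79,-18,125,0,0,-2],[-79,-18,148,0,0,-2],[-79,-18,162,0,0,-2],[-79,-18,169,0,0,-2],[-79,-18,171,0,0,-2],[-79,-18,171,0,0,-2]]]' 70 && python3 -m creep '[[[0,0,0,0,0,0],[0,0,0,0,0,0],[0,0,0,0,0,0],[0,0,0,0,0,0],[0,0,0,0,0,0],[0,0,0,0,0,0],[0,0,0,0,0,0]]]' 35 25 && python3 -m creep '[[[0,0,-15,0,0,0],[0,0,-40,0,0,0],[0,0,-70,0,0,0],[0,0,-95,0,0,0],[0,0,-105,0,0,0],[0,0,-105,0,0,0],[0,0,-105,0,0,0]]]'
python3 - <<'E'
from h import *
im=get_image("wrist");cv2.imwrite("pics/w7.png",im[:,:,::-1])
get_image("top");
for r in models.spot_point("cap_tub","top")[:1]:print(r)
go(.56,.016,.12,86)
E
```

```text
t: 16.65
position: [0.4441, -0.1652, 0.0085]
eef_rot: [0.0, 0.091, 0.996, -0.0]
wrist_force: [0.2, 0.5, 0.9]
gripper_width: 0.823
grip_force: 0.0
t: 17.23
position: [0.4451, -0.1657, 0.0102]
eef_rot: [0.002, 0.091, 0.996, -0.0]
wrist_force: [-0.6, 1.1, 5.8]
gripper_width: 0.54
grip_force: 26.0
t: 17.82
position: [0.444, -0.1653, 0.1128]
eef_rot: [0.0, 0.091, 0.996, -0.0]
wrist_force: [-0.5, 0.0, -0.4]
gripper_width: 0.537
grip_force: 25.8
{'location': [0.6175, 0.017, -0.0029], 'confidence': 0.72}
go [-82.3 199.   -9.2] [ 0.1 -0.2 -6.4] rows 5.2
```

View pics/w7.png

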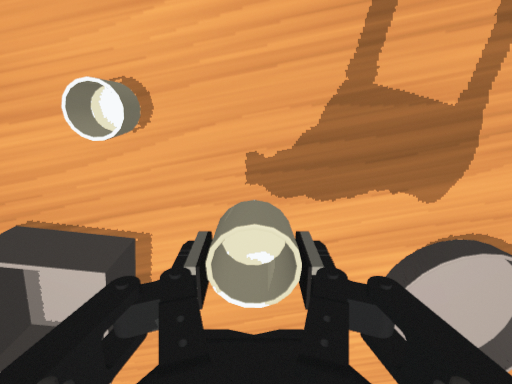

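```bash
python3 -m creep '[[[-15,15,-3,0,0,-1],[-35,40,-7,0,0,-2],[-55,65,-10,0,0,-3],[-75,90,-10,0,0,-4],[-95,115,-10,0,0,-5],[-115,140,-10,0,0,-6],[-135,163,-10,0,0,-6],[-150,180,-10,0,0,-6],[-162,193,-10,0,0,-6],[-170,210,-10,0,0,-6],[-170,215,-10,0,0,-6],[-170,215,-10,0,0,-6]]]' && python3 -m creep '[[[0,0,0,0,0,0],[0,0,0,0,0,0],[0,0,0,0,0,0]]]'
python3 - <<'E'
from h import *
im=get_image("wrist");cv2.imwrite("pics/w8.png",im[:,:,::-1])
for r in models.spot_point("cap_tub","wrist")[:1]:print(r)
print(rect("cap_tub","wrist",.034,1));
go(.650,.017,.015,86)
E
```

```text
t: 18.97
position: [0.6495, 0.0167, 0.121]
eef_rot: [-0.002, 0.038, 0.999, 0.0]
wrist_force: [0.3, 0.4, 0.3]
gripper_width: 0.547
grip_force: 25.8
t: 19.22
position: [0.6495, 0.0145, 0.1233]
eef_rot: [-0.0, 0.039, 0.999, -0.0]
wrist_force: [0.5, 0.2, -0.7]
gripper_width: 0.542
grip_force: 25.8
{'location': [0.6115, 0.0136, -0.0009], 'confidence': 0.67}
[(array([610.,  18.]), array([162., 152.]), 87.1, 0.91)]
go [1.000e-01 2.200e+00 1.086e+02] [-0.   0.  -0.5] rows 2.6
```

View pics/w8.png

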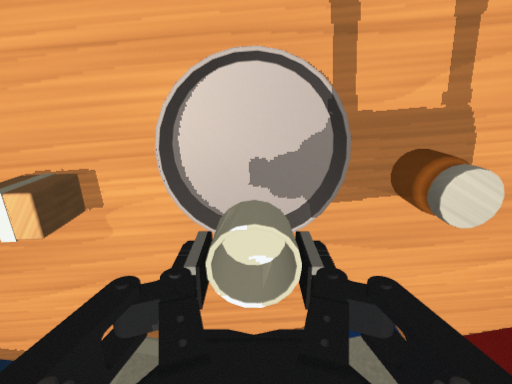

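Run:
```python
from h import *
c=camera_info("wrist")
print(np.round(pix(c,np.array([[253,142.],[157,142],[349,142],[253,47]]),.034),4))
go(.645,.017,.0145,86)
```

```text
[[ 0.6052  0.0188]
 [ 0.599  -0.0602]
 [ 0.6114  0.0978]
 [ 0.5346  0.0244]]
go [  5.1   1.9 109.1] [-0.   0.  -0.5] rows 2.6
```

```bash
python3 -m creep '[[[3,3,20,0,0,0],[3,3,45,0,0,0],[3,3,70,0,0,0],[3,3,87,0,0,0],[3,3,98,0,0,0],[3,3,105,0,0,0],[3,3,109,0,0,0],[3,3,109,0,0,0],[3,3,109,0,0,0]]]' && python3 -m creep '[[[0,0,0,0,0,0],[0,0,0,0,0,0],[0,0,0,0,0,0],[0,0,0,0,0,0],[0,0,0,0,0,0]]]' 60 && python3 -m creep '[[[0,0,-10,0,0,0],[0,0,-30,0,0,0],[0,0,-60,0,0,0],[0,0,-90,0,0,0],[0,0,-110,0,0,0],[0,0,-115,0,0,0],[0,0,-115,0,0,0]]]'
python3 - <<'E'
from h import *
im=get_image("wrist");cv2.imwrite("pics/w9.png",im[:,:,::-1])
c=camera_info("wrist")
go(.3525,-.269,.12,80)
go(.3525,-.269,.0085,80)
E
```

```text
t: 20.12
position: [0.6482, 0.0186, 0.0157]
eef_rot: [0.001, 0.039, 0.999, 0.0]
wrist_force: [-0.0, -0.3, -0.8]
gripper_width: 0.537
grip_force: 25.8
t: 20.53
position: [0.6474, 0.0187, 0.0144]
eef_rot: [0.0, 0.039, 0.999, 0.0]
wrist_force: [-0.1, 0.1, 0.9]
gripper_width: 0.703
grip_force: 0.0
t: 21.12
position: [0.6485, 0.0187, 0.1324]
eef_rot: [0.003, 0.039, 0.999, 0.0]
wrist_force: [0.7, 0.4, -0.3]
gripper_width: 0.702
grip_force: 0.0
go [ 272.  -309.6    9.4] [0.  0.1 5.6] rows 9.9
go [ 272.1 -309.6  120.9] [0.  0.1 5.6] rows 10.3
```

View pics/w9.png

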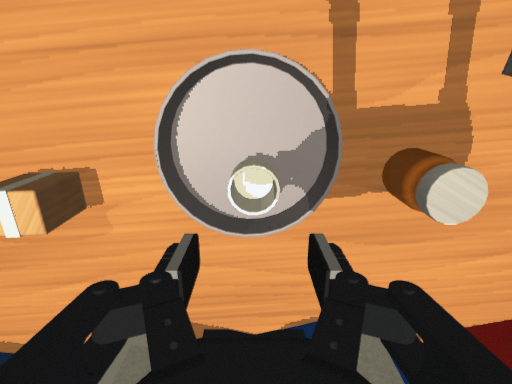

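Cap A stands in the tub (254,190). Now cap B.

```bash
python3 -m creep '[[[20,-20,0,0,0,1],[45,-48,0,0,0,2],[72,-78,0,0,0,3],[99,-109,0,0,0,4],[126,-140,0,0,0,5],[153,-171,0,0,0,6],[180,-202,0,0,0,6],[205,-232,0,0,0,6],[230,-260,0,0,0,6],[250,-283,0,0,0,6],[265,-302,0,0,0,6],[272,-310,0,0,0,6]]]' 70 && python3 -m creep '[[[0,0,0,0,0,0],[0,0,0,0,0,0],[0,0,0,0,0,0],[0,0,0,0,0,0]]]'
python3 - <<'E'
from h import *
im=get_image("wrist");cv2.imwrite("pics/w10.png",im[:,:,::-1])
for r in models.spot_point("cap_a","wrist")[:2]:print(r)
print(rect("cap_a","wrist",.036,2));
go(.3525,-.269,.0085,80)
E
```

```text
t: 22.17
position: [0.3494, -0.2706, 0.1268]
eef_rot: [-0.002, 0.092, 0.996, 0.001]
wrist_force: [-0.1, 0.2, -0.1]
gripper_width: 0.82
grip_force: 0.0
t: 22.5
position: [0.3529, -0.2685, 0.1287]
eef_rot: [-0.0, 0.09, 0.996, 0.0]
wrist_force: [-0.4, -0.2, -0.0]
gripper_width: 0.819
grip_force: 0.0
{'location': [0.3499, -0.2724, 0.0029], 'confidence': 0.64}
[(array([ 350., -271.]), array([51., 46.]), 7.3, 0.71)]
go [  0.2  -0.3 120.6] [ 0.  -0.  -0.3] rows 2.9
```

View pics/w10.png

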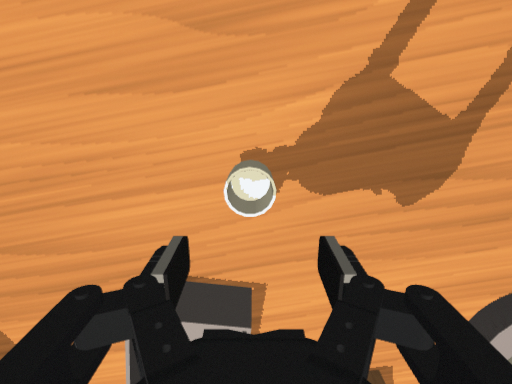

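```bash
python3 -m creep '[[[0,-1,20,0,0,0],[0,-1,50,0,0,0],[0,-1,75,0,0,0],[0,-1,95,0,0,0],[0,-1,108,0,0,0],[0,-1,116,0,0,0],[0,-1,120,0,0,0],[0,-1,120,0,0,0],[0,-1,120,0,0,0]]]' && python3 -m creep '[[[0,0,0,0,0,0],[0,0,0,0,0,0],[0,0,0,0,0,0],[0,0,0,0,0,0],[0,0,0,0,0,0],[0,0,0,0,0,0],[0,0,0,0,0,0]]]' 35 25 && python3 -m creep '[[[0,0,-15,0,0,0],[0,0,-40,0,0,0],[0,0,-70,0,0,0],[0,0,-100,0,0,0],[0,0,-115,0,0,0],[0,0,-115,0,0,0],[0,0,-115,0,0,0]]]'
python3 - <<'E'
from h import *
go(.582,.018,.12,86)
E
```

```text
t: 23.4
position: [0.3525, -0.2707, 0.0101]
eef_rot: [0.0, 0.091, 0.996, -0.0]
wrist_force: [-0.4, -0.4, 0.4]
gripper_width: 0.819
grip_force: 0.0
t: 23.98
position: [0.3527, -0.271, 0.0108]
eef_rot: [0.001, 0.091, 0.996, -0.001]
wrist_force: [-0.1, 1.0, 6.2]
gripper_width: 0.535
grip_force: 26.0
t: 24.57
position: [0.3523, -0.2708, 0.125]
eef_rot: [0.001, 0.091, 0.996, -0.001]
wrist_force: [-0.4, 0.6, -1.1]
gripper_width: 0.539
grip_force: 25.8
go [-173.6  325.6    4.9] [-0.1  0.1 -6.4] rows 8.8
```

```bash
python3 -m creep '[[[-12,22,0,0,0,-1],[-28,52,0,0,0,-2],[-45,84,0,0,0,-3],[-62,116,0,0,0,-4],[-79,148,0,0,0,-5],[-96,180,0,0,0,-6],[-113,212,0,0,0,-6],[-130,244,0,0,0,-6],[-146,274,0,0,0,-6],[-160,300,0,0,0,-6],[-170,318,0,0,0,-6],[-174,326,0,0,0,-6]]]' && python3 -m creep '[[[0,0,0,0,0,0],[0,0,0,0,0,0],[0,0,0,0,0,0],[0,0,0,0,0,0]]]'
python3 - <<'E'
from h import *
get_image("wrist")
for r in models.spot_point("cap_tub","wrist")[:1]:print(r)
for r in models.spot_point("cap_a","wrist")[:3]:print(r)
go(.582,.018,.015,86)
E
```

```text
t: 25.57
position: [0.5822, 0.0212, 0.1212]
eef_rot: [-0.002, 0.037, 0.999, 0.0]
wrist_force: [-0.7, -0.5, -1.2]
gripper_width: 0.537
grip_force: 25.8
t: 25.9
position: [0.5815, 0.0175, 0.1241]
eef_rot: [-0.0, 0.039, 0.999, -0.0]
wrist_force: [0.1, 0.6, -0.9]
gripper_width: 0.538
grip_force: 25.8
{'location': [0.5798, 0.0176, 0.1129], 'confidence': 0.96}
go [-1.000e-01  2.000e-01  1.096e+02] [-0.   0.  -0.5] rows 2.6
```

```bash
python3 -m creep '[[[0,0,20,0,0,0],[0,0,45,0,0,0],[0,0,70,0,0,0],[0,0,87,0,0,0],[0,0,98,0,0,0],[0,0,105,0,0,0],[0,0,109,0,0,0],[0,0,109,0,0,0],[0,0,109,0,0,0]]]' && python3 -m creep '[[[0,0,0,0,0,0],[0,0,0,0,0,0],[0,0,0,0,0,0],[0,0,0,0,0,0],[0,0,0,0,0,0]]]' 60 && python3 -m creep '[[[0,0,-10,0,0,0],[0,0,-30,0,0,0],[0,0,-60,0,0,0],[0,0,-90,0,0,0],[0,0,-110,0,0,0],[0,0,-115,0,0,0],[0,0,-115,0,0,0]]]'
python3 - <<'E'
from h import *
get_image("wrist")
for r in models.spot_point("cap_a","wrist")[:3]:print(r)
print(rect("cap_a","wrist",.040,2));
go(.35,.25,.15,74)
E
```

```text
t: 26.8
position: [0.5829, 0.0186, 0.0166]
eef_rot: [0.001, 0.039, 0.999, 0.0]
wrist_force: [-1.2, 0.4, 0.6]
gripper_width: 0.542
grip_force: 25.8
t: 27.22
position: [0.5822, 0.0187, 0.0155]
eef_rot: [0.0, 0.039, 0.999, -0.0]
wrist_force: [0.1, -0.3, 0.6]
gripper_width: 0.703
grip_force: 0.0
t: 27.8
position: [0.5833, 0.0187, 0.1333]
eef_rot: [0.002, 0.039, 0.999, 0.0]
wrist_force: [0.2, -0.4, -0.0]
gripper_width: 0.706
grip_force: 0.0
{'location': [0.5821, 0.02, 0.0042], 'confidence': 0.83}
{'location': [0.6491, 0.0198, 0.005], 'confidence': 0.79}
[(array([635.,  20.]), array([59., 45.]), -2.7, 0.7), (array([577.,  20.]), array([50., 45.]), -31.3, 0.62)]
go [248.5 212.7 -21. ] [-0.  -0.2 11.6] rows 7.9
```

```bash
python3 -m creep '[[[18,15,-5,0,0,1],[40,35,-10,0,0,2],[65,56,-15,0,0,3],[90,77,-15,0,0,4],[115,98,-15,0,0,5],[140,119,-15,0,0,6],[165,140,-15,0,0,7],[187,160,-15,0,0,8],[210,180,-15,0,0,10],[230,197,-15,0,0,11],[245,208,-15,0,0,12],[248,213,-15,0,0,12]]]' 70 && python3 -m creep '[[[0,0,0,0,0,0],[0,0,0,0,0,0],[0,0,0,0,0,0],[0,0,0,0,0,0]]]'
python3 - <<'E'
from h import *
im=get_image("wrist");
m=np.array(models.trace("brush","wrist")[0]["mask"])
hsv=cv2.cvtColor(im,cv2.COLOR_RGB2HSV)
w=m&(hsv[...,2]>70)   # wooden back only
v,u=np.nonzero(w);p=pix(camera_info("wrist"),np.c_[u,v].astype(float),.031)
print(m.sum(),w.sum(),cv2.minAreaRect((p*1000).astype(np.float32)))
for r in models.spot_point("brush","wrist")[:2]:print(r)
print(rect("brush","wrist",.025,2));
cv2.imwrite("pics/w11.png",im[:,:,::-1])
E
```

```text
t: 28.95
position: [0.3488, 0.2513, 0.1434]
eef_rot: [-0.002, 0.142, 0.99, -0.001]
wrist_force: [0.4, -0.7, 0.4]
gripper_width: 0.819
grip_force: 0.0
t: 29.28
position: [0.352, 0.2494, 0.1449]
eef_rot: [-0.0, 0.144, 0.99, -0.0]
wrist_force: [-0.8, -0.7, -0.0]
gripper_width: 0.817
grip_force: 0.0
3771 3451 ((333.0635986328125, 263.48193359375), (40.84706115722656, 92.42532348632812), 75.3363265991211)
[(array([334., 263.]), array([95., 42.]), -14.7, 0.68)]
```

View pics/w11.png

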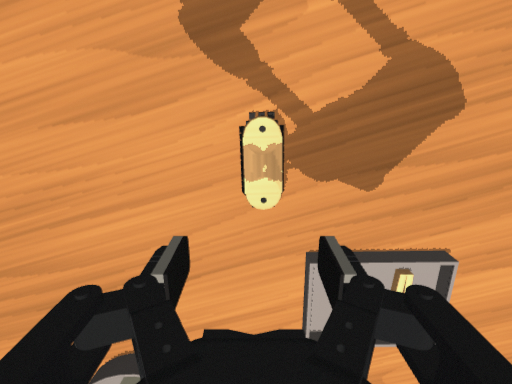

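Run:
```python
from h import *
p=pix(camera_info("wrist"),np.array([[263,117.],[263.5,209],[262.5,128.5],[264,200.5]]),.031)
for i in(0,2):
  d=p[i]-p[i+1];print(p[i:i+2].mean(0),np.degrees(np.arctan2(d[1],d[0])),np.hypot(*d))
c=p.mean(0);go(*c,.007,74.5)
```

```text
[0.33564989 0.26501769] 164.43702812187337 0.08784015845600066
[0.33620432 0.26487682] 165.30012864035066 0.0689286047399252
go [ 19.4  10.  138.2] [-0. -0. -1.] rows 3.4
```

```bash
python3 -m creep '[[[10,5,15,0,0,-1],[19,10,40,0,0,-1],[19,10,70,0,0,-1],[19,10,95,0,0,-1],[19,10,115,0,0,-1],[19,10,128,0,0,-1],[19,10,135,0,0,-1],[19,10,138,0,0,-1],[19,10,138,0,0,-1]]]' && python3 -m creep '[[[0,0,0,0,0,0],[0,0,0,0,0,0],[0,0,0,0,0,0],[0,0,0,0,0,0],[0,0,0,0,0,0],[0,0,0,0,0,0],[0,0,0,0,0,0],[0,0,0,0,0,0]]]' 25 40 && python3 -m creep '[[[0,0,-15,0,0,0],[0,0,-40,0,0,0],[0,0,-75,0,0,0],[0,0,-110,0,0,0],[0,0,-138,0,0,0],[0,0,-145,0,0,0],[0,0,-145,0,0,0]]]'
python3 - <<'E'
from h import *
get_image("top");print(models.spot_point("brush_box","top")[:1])
m=np.array(models.trace("brush_box","top")[0]["mask"]) if models.trace("brush_box","top") else None
if m is not None: print(rect("brush_box","top",.06))
get_image("side");print(models.spot_point("brush_box","side")[:2],rect("brush_box","side",.06))
go(.519,-.366,.15,73)
E
```

```text
t: 30.23
position: [0.336, 0.265, 0.0072]
eef_rot: [-0.0, 0.134, 0.991, -0.0]
wrist_force: [-0.2, 0.3, 0.6]
gripper_width: 0.822
grip_force: 0.0
t: 30.9
position: [0.3367, 0.2657, 0.0087]
eef_rot: [0.001, 0.134, 0.991, 0.001]
wrist_force: [-0.1, -0.4, 5.5]
gripper_width: 0.41
grip_force: 42.4
t: 31.48
position: [0.3369, 0.2659, 0.1549]
eef_rot: [0.002, 0.134, 0.991, 0.002]
wrist_force: [-0.1, 0.2, -1.4]
gripper_width: 0.414
grip_force: 41.6
[{'location': [0.5189, -0.3683, -0.003], 'confidence': 0.88}]
[(array([ 511., -357.]), array([137., 134.]), -17.5, 0.76)]
[{'location': [0.5154, -0.365, -0.0003], 'confidence': 0.85}] [(array([ 510., -384.]), array([153., 123.]), 73.0, 0.68)]
go [-344.7 -559.4    1.4] [-0.1 -0.1  1.6] rows 15.8
```

```bash
python3 -m creep '[[[-8,-16,0,0,0,0],[-22,-38,0,0,0,1],[-40,-66,0,0,0,1],[-58,-95,0,0,0,1],[-76,-124,0,0,0,1],[-94,-153,0,0,0,1],[-112,-182,0,0,0,1],[-130,-211,0,0,0,1],[-148,-240,0,0,0,1],[-160,-262,0,0,0,1],[-169,-277,0,0,0,1],[-172,-280,0,0,0,1]]]' && python3 -m creep '[[[-9,-15,0,0,0,0],[-24,-38,0,0,0,0],[-42,-68,0,0,0,0],[-60,-98,0,0,0,0],[-78,-128,0,0,0,0],[-96,-158,0,0,0,0],[-114,-188,0,0,0,0],[-132,-218,0,0,0,0],[-148,-244,0,0,0,0],[-160,-263,0,0,0,0],[-168,-274,0,0,0,0],[-171,-279,0,0,0,0]]]' && python3 -m creep '[[[0,0,0,0,0,0],[0,0,0,0,0,0],[0,0,0,0,0,0],[0,0,0,0,0,0]]]'
python3 - <<'E'
from h import *
im=get_image("wrist");cv2.imwrite("pics/w12.png",im[:,:,::-1])
print(models.spot_point("brush_box","wrist")[:1],rect("brush_box","wrist",.06))
go(.518,-.367,.012,73)
E
```

```text
t: 32.88
position: [0.4273, -0.053, 0.1515]
eef_rot: [-0.001, 0.145, 0.989, -0.0]
wrist_force: [-0.7, 0.3, -0.5]
gripper_width: 0.409
grip_force: 41.6
t: 33.88
position: [0.5127, -0.3674, 0.1509]
eef_rot: [-0.001, 0.143, 0.99, 0.0]
wrist_force: [0.3, 0.9, -0.1]
gripper_width: 0.413
grip_force: 41.6
t: 34.22
position: [0.5125, -0.3653, 0.1526]
eef_rot: [0.0, 0.142, 0.99, 0.0]
wrist_force: [0.3, 0.9, 0.7]
gripper_width: 0.412
grip_force: 41.6
[{'location': [0.5184, -0.369, -0.0034], 'confidence': 0.85}] [(array([ 511., -365.]), array([119., 117.]), 72.9, 0.96)]
go [ -5.6   0.4 140.7] [-0.   0.   0.6] rows 3.4
```

View pics/w12.png

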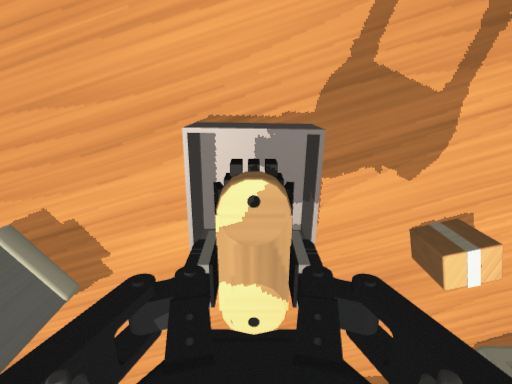

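Run:
```python
from h import *
p=pix(camera_info("wrist"),np.array([[183.5,127.5],[325,128.5],[184,127]]),.06)
a=np.radians(-17);print(p,np.hypot(*(p[0]-p[1])),p[:2].mean(0)+.061*np.array([np.cos(a),np.sin(a)]))
```

```text
[[ 0.4422836  -0.4043306 ]
 [ 0.47594589 -0.29269162]
 [ 0.44202097 -0.40379254]] 0.1166036596282737 [ 0.51744933 -0.36634578]
```

```bash
python3 -m creep '[[[-5,0,10,0,0,0],[-5,0,30,0,0,0],[-5,0,55,0,0,0],[-5,0,80,0,0,0],[-5,0,102,0,0,0],[-5,0,120,0,0,0],[-5,0,131,0,0,0],[-5,0,137,0,0,0],[-5,0,139,0,0,0],[-5,0,139,0,0,0],[-5,0,139,0,0,0]]]' && python3 -m creep '[[[0,0,0,0,0,0],[0,0,0,0,0,0],[0,0,0,0,0,0],[0,0,0,0,0,0],[0,0,0,0,0,0]]]' 52 && python3 -m creep '[[[0,0,-10,0,0,0],[0,0,-30,0,0,0],[0,0,-60,0,0,0],[0,0,-95,0,0,0],[0,0,-130,0,0,0],[0,0,-160,0,0,0],[0,0,-170,0,0,0],[0,0,-170,0,0,0],[0,0,-170,0,0,0]]]'
python3 - <<'E'
from h import *
im=get_image("wrist")
print(models.spot_point("brush","wrist")[:1],rect("brush","wrist",.035,1))
for cam in("top","side"):
  get_image(cam)
  for k in("peg_a","cap_a","brush","jar","carton"):
    for r in models.spot_point(k,cam)[:2]:print(cam,k,np.round(r["location"],3),round(r["confidence"],2))
E
```

```text
t: 35.28
position: [0.5177, -0.3682, 0.0142]
eef_rot: [0.001, 0.143, 0.99, -0.0]
wrist_force: [-0.4, 0.9, -0.3]
gripper_width: 0.411
grip_force: 41.6
t: 35.7
position: [0.5173, -0.3679, 0.0136]
eef_rot: [0.0, 0.143, 0.99, -0.0]
wrist_force: [-0.2, -0.7, 0.1]
gripper_width: 0.612
grip_force: 0.0
t: 36.45
position: [0.5172, -0.3679, 0.1835]
eef_rot: [0.0, 0.143, 0.99, -0.0]
wrist_force: [-0.0, 0.3, -0.5]
gripper_width: 0.608
grip_force: 0.0
[{'location': [0.5188, -0.3698, 0.0024], 'confidence': 0.81}] [(array([ 513., -365.]), array([93., 40.]), -16.4, 0.91)]
top peg_a [0.543 0.373 0.008] 0.64
top peg_a [ 0.519 -0.371  0.003] 0.58
top cap_a [0.644 0.018 0.001] 0.79
top cap_a [0.584 0.017 0.003] 0.69
top brush [ 0.518 -0.37   0.003] 0.93
top jar [0.654 0.174 0.002] 0.8
top carton [ 0.646 -0.186  0.004] 0.78
top carton [0.581 0.019 0.005] 0.45
side peg_a [0.549 0.371 0.011] 0.51
side peg_a [0.524 0.313 0.009] 0.51
side cap_a [0.644 0.017 0.003] 0.57
side cap_a [0.545 0.373 0.013] 0.33
side brush [ 0.513 -0.37   0.001] 0.6
side carton [ 0.645 -0.184  0.003] 0.82
```

```bash
python3 -c "
from plant import *
print(job_done())"
```

```text
the job is handed in; nothing more can be done
None
```

The job is handed in at about 37 s: the pegs lie side by side in the tray, the caps stand mouth up in the tub, the brush lies bristles down in the box, and the jar and carton still stand in place by the last camera check (the cap and brush placings were confirmed by the detection networks, not viewed in a picture).

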